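# Find the tired microscope mount and push its tag down

### The arm

A 6-joint arm with a two-finger parallel gripper is mounted at the origin on the work surface. World frame = base frame: x ahead of the robot, y to its left, z up, the work surface at z = 0. Lengths are in mm, angles in rad, forces in N, time in s.
With the tool pointing down it reaches from about 300 to 950 mm from the base axis. Payload 3.1 kg.
Tool frame: the origin (TCP) lies at the centre of the arm's flange, where the gripper is bolted on; the fingertips stand ahead of it and the grasp point (between the pads) lies 155 mm ahead of it (bot.finger_overhang is the z of the fingertips in the tool frame, in mm); z points along the fingers, y is the direction in which the jaws open and shut (so a half turn about z gives the same grasp; the last joint's range is limited). The gripper opens to 85 mm and grips with 20 to 120 N. Pads are 22 mm wide; open, the fingers measure 114 mm over their backs; the gripper's body (76 mm by 85 mm) begins 54 mm behind the grasp point. The pads swing forward as they close: fully open they stand 13 mm farther back than shut.
Start: joints at [-1.26, 0.308, 1.634, -0, 1.2, -0.07], TCP at [232.264, -580.247, 404.672] pointing down, gripper open.
Joint ranges: [-3.06, 3.06], [-0.79, 1.96], [0.05, 2.63], [-1.19, 4.34], [0.05, 2.64], [-2.94, 2.94]. Speed limits (rad/s): [2.79, 2.79, 3.14, 3.14, 3.14, 3.14].

### API

Orientations are given as a unit quaternion [x, y, z, w].
In Python, from rig import bot, vision gives the robot as it stands.
- The arm moves only by the shell command python3 -m inch 'ROWS' [FORCE]. ROWS is JSON, a list of rows, each an object with "xyz": the shift along the world's x, y, z in units of 60 mm (1.0 is 60 mm), a list of three; "yaw": the turn about the world's z in units of 10 degrees (1.0 is 10 degrees); "hand": the closure in counts, from 0 (fully open) to 255 (shut). In form: [{"xyz": [dx, dy, dz], "yaw": yaw, "hand": hand}, ...]. A call has 1 to 5 rows; each row shifts and turns the commanded pose from where the row before left it; what a row does not reach is not made up. A row lasts 1/8 s, in which the tool goes at most 62.5 mm and 10.7 degrees, less where a joint would pass 70% of its speed; a pose out of reach is approached as far as the arm can. A call is refused whole if a number of a shift passes 1 or a number of a turn 1, either way. A call with a gripper value outside its range is refused whole. The fingers move at their own pace and stop on an object; FORCE is the grip in N (left out, the last holds). Time passes only in rows, so rows that do not move let the fingers close. It gives the time, the measured TCP pose, the force and the opening at its end, in the units of the state.
- bot.read_state(): the state, without advancing time (a new reading comes with each control period).
- vision.capture(name): name is "scene" or "top" or "wrist"; returns the picture (420x560x3 uint8, red, green, blue); there is no depth.
- vision.camera_params(name): a dict with "fx", "fy", "cx", "cy" (pixels), "position" and "rotation" of the camera in the world. Camera axes: x right, y up, looking along -z (the intrinsics and any distortion apply to the point x, -y, -z); pixel columns grow to the right and rows downward; lengths in mm; the calibration is good to about 2 mm. A picture is of the moment at which its call begins: read the wrist's pose just before it. camera_params takes no time and is no camera call; for the wrist camera it gives the pose at the moment of the call.
- bot.hand_in(): hands the job in, once; it reports no verdict.
The state is a dict: "time_s": time; "q": joint angles; "dq": joint speeds; "joint_torque": joint torques, N m; "position": TCP position; "eef_rot": TCP orientation; "contact_force": force on the tool from outside, world axes, zero at the start; "moment": the same for the moment, N m; "opening": finger opening in mm.
Only numpy, scipy, OpenCV 4.12 (cv2) and the standard library are available. Lean on these libraries where they do the work, as an engineer would, in place of code of your own. Each camera call takes 0.05 s, during which the arm holds its last target.

### The job

The three spring mounts from under a microscope stand in a row on the blue mat, and one has gone soft. With the fingertips press the white round pad of each mount in turn to feel its spring, going from the robot's left to its right and letting each pad come back up before the next, then push the orange tag of the softest mount all the way down and let go. Leave the other two tags up, and do not lift, tip or shift the mounts or the things around them.

Things in the scene. Friction and masses are not known exactly. Their poses are not given: they have to be found in the camera images.
- mat: flat blue service mat, 200 mm (its x) by 440 mm (its y), 4 mm thick, lying on the counter and not movable; origin at the centre of its underside. The three mounts stand on it in a row along its y axis, about 145 mm apart; its +y end is the robot's left.
- mount_p: one of three spring mounts that look alike, loose, about 0.8 kg, all of them among three places in a row on the mat in any order; origin at the centre of the underside. Dark steel foot 130 mm (x) by 70 mm (y) by 12 mm with two grey housings on it: a round one (60 mm across, top 36 mm above the underside) 28 mm from the origin to +x carries the pad, a square one (36 mm wide, top 34 mm above the underside) 40 mm to -x carries the tag.
- mount_q: another spring mount, same shape and sizes as mount_p.
- mount_r: another spring mount, same shape and sizes as mount_p.
- pad_p_top (a point): centre of the top face of mount_p's round white pad, 50 mm across and 8 mm thick, on a coil spring; 70 mm above the mount's underside when not pressed; it moves with the pad.
- pad_p (a joint): how far mount_p's pad is pressed down: 0 is up, 0.020 m is its stop; it springs back when let go. Every spring starts to give at about 1 N. On a sound mount it then gives 1.1 to 1.3 mm more per N (about 7 mm at 7 N), on the tired one about 2.9 mm per N (about 17 mm at 7 N). Which mount is the tired one is not told. A press of 4 mm or more counts as a test.
- pad_q_top (a point): centre of the top face of mount_q's round white pad, 50 mm across and 8 mm thick, on a coil spring; 70 mm above the mount's underside when not pressed; it moves with the pad.
- pad_q (a joint): how far mount_q's pad is pressed down: 0 is up, 0.020 m is its stop; it springs back when let go. Every spring starts to give at about 1 N. On a sound mount it then gives 1.1 to 1.3 mm more per N (about 7 mm at 7 N), on the tired one about 2.9 mm per N (about 17 mm at 7 N). Which mount is the tired one is not told. A press of 4 mm or more counts as a test.
- pad_r_top (a point): centre of the top face of mount_r's round white pad, 50 mm across and 8 mm thick, on a coil spring; 70 mm above the mount's underside when not pressed; it moves with the pad.
- pad_r (a joint): how far mount_r's pad is pressed down: 0 is up, 0.020 m is its stop; it springs back when let go. Every spring starts to give at about 1 N. On a sound mount it then gives 1.1 to 1.3 mm more per N (about 7 mm at 7 N), on the tired one about 2.9 mm per N (about 17 mm at 7 N). Which mount is the tired one is not told. A press of 4 mm or more counts as a test.
- tag_p_top (a point): centre of the top face of mount_p's orange tag, a push-down tab with a cap 30 mm (x) by 28 mm (y) and 8 mm thick on a yellow stem, beside the pad (68 mm from the pad's centre); about 58 mm above the mount's underside when up; it moves with the tag.
- tag_p (a joint): how far mount_p's tag is pushed down: 0 to 0.002 m is up (start), 0.014 m is fully down; it slides against about 2.5 N of friction and stays where it is left.
- tag_q_top (a point): centre of the top face of mount_q's orange tag, a push-down tab with a cap 30 mm (x) by 28 mm (y) and 8 mm thick on a yellow stem, beside the pad (68 mm from the pad's centre); about 58 mm above the mount's underside when up; it moves with the tag.
- tag_q (a joint): how far mount_q's tag is pushed down: 0 to 0.002 m is up (start), 0.014 m is fully down; it slides against about 2.5 N of friction and stays where it is left.
- tag_r_top (a point): centre of the top face of mount_r's orange tag, a push-down tab with a cap 30 mm (x) by 28 mm (y) and 8 mm thick on a yellow stem, beside the pad (68 mm from the pad's centre); about 58 mm above the mount's underside when up; it moves with the tag.
- tag_r (a joint): how far mount_r's tag is pushed down: 0 to 0.002 m is up (start), 0.014 m is fully down; it slides against about 2.5 N of friction and stays where it is left.
- stain_bottle_mid (a point): middle (half-way up) of an amber stain bottle, 40 mm across, 85 mm high, standing loose beyond the mat; to be left alone.
- beaker_mid (a point): middle of an empty glass beaker, 60 mm across, 75 mm high, standing loose beyond the mat; to be left alone.
- slide_box_mid (a point): middle of a blue and white slide box, 87 by 42 mm, 32 mm high, lying loose at the mat's right end; to be left alone.
- sample_jar_mid (a point): middle of a clear sample jar, 54 mm across, 65 mm high, standing loose at the mat's left end; to be left alone.
There are look-alikes about, which are no part of the job. What is shaped like the mount_p but green is not meant. What is shaped like the mount_q but purple is not meant.

How it is judged:
By the outcome, as a careful person would: the job done as asked, in the order asked, and still so for the second after the job is handed in, with the robot touching nothing.
It also fails if it takes over 45 s, if anything falls off the work surface, if the arm or the gripper's body presses on something with over 40 N, if the wrist force passes 120 N, or if a joint passes its speed limit or range.

## Working session

There is one attempt and no reset: what is moved stays moved. The work goes in short steps, Python scripts to look and compute and a shell command to move; the robot and the scene stay as the last step left them, time stands still between calls to the robot, and variables do not carry over. Pictures are saved under pics/ and viewed, and the job is handed in when it is done.

```bash
ls; mkdir -p pics; python3 - <<'E'
from rig import bot, vision
import cv2
for n in ("scene","top","wrist"):
    im=vision.capture(n); cv2.imwrite(f"pics/{n}0.png",im[:,:,::-1])
    print(n,vision.camera_params(n))
print(bot.read_state(), bot.finger_overhang)
E
```

```text
pics
scene {'fx': 437.82076094511143, 'fy': 437.82076094511143, 'cx': 271.742424650532, 'cy': 217.8119524683061, 'position': array([ 949.16760108, -518.81500425,  804.89071265]), 'rotation': array([0.34493973, 0.09751201, 0.25387306, 0.89836321])}
top {'fx': 417.9520525544477, 'fy': 417.9520525544477, 'cx': 280.5932941784951, 'cy': 211.01339005399134, 'position': array([ 403.75650143,   13.60486091, 1157.80839137]), 'rotation': array([ 0.07573988, -0.0684428 , -0.67818857,  0.72776323])}
wrist {'fx': 326.4122961756097, 'fy': 326.4122961756097, 'cx': 280.57882881154114, 'cy': 211.58880045493302, 'position': array([ 303.2537687 , -551.03729684,  373.02055559]), 'rotation': array([-0.12694576,  0.08679054, -0.55381728,  0.81831448])}
{'time_s': 0.15, 'q': array([-1.25972224e+00,  3.08816511e-01,  1.63488681e+00,  4.42147939e-06,
        1.19974089e+00, -6.96556584e-02]), 'dq': array([-0.00044008, -0.00254855, -0.00380357,  0.00044576,  0.00027328,
       -0.00066494]), 'joint_torque': array([-1.19141070e-03, -4.15806091e+01, -2.77145326e+01, -1.73490607e-04,
        6.09157651e-03, -1.16361790e-05]), 'position': array([ 232.14685092, -579.92573311,  403.7069463 ]), 'eef_rot': array([ 9.81934991e-01,  1.89216321e-01, -1.09434497e-04, -9.19292047e-04]), 'contact_force': array([ 0.3495651 ,  0.581915  , -0.01385773]), 'moment': array([-0.00948571,  0.01875643,  0.00853806]), 'opening': 85.45209753622464} 173.4
```

View pics/scene0.png

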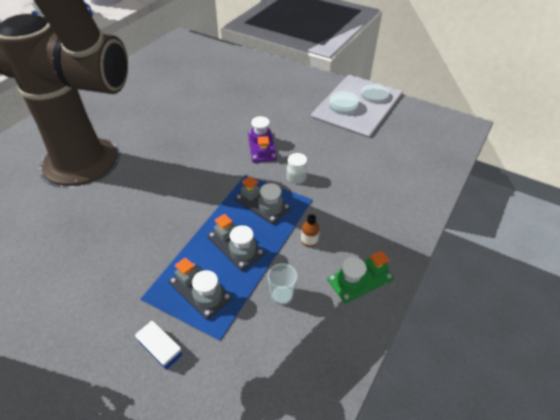

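View pics/top0.png

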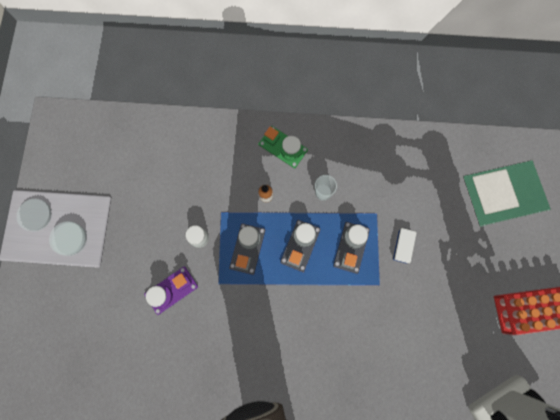

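View pics/wrist0.png

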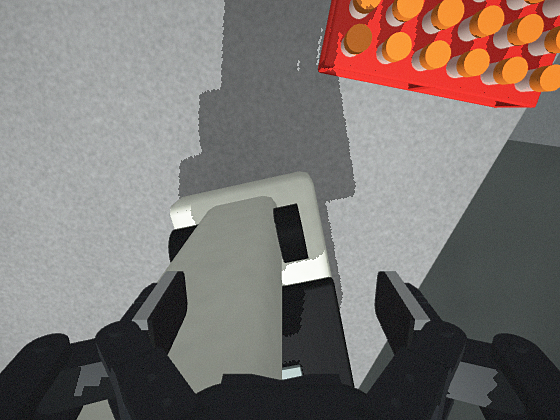

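The scene shows the blue mat with three dark mounts. In the top view the pads are near (248,237), (305,234) and (357,236), and the tags near (243,262), (295,258) and (349,260). The green (284,146) and purple (170,292) look-alikes lie off the mat. The wrist view shows a tall grey object near the gripper. Next I'll measure pads and tags.

```bash
cat > h.py <<'E'
import numpy as np, cv2
from scipy.spatial.transform import Rotation as R
def ray(p,u,v):
    d=R.from_quat(p['rotation']).apply([(u-p['cx'])/p['fx'],-(v-p['cy'])/p['fy'],-1]); return np.array(p['position']),d
def onplane(p,u,v,z):
    o,d=ray(p,u,v); return o+d*(z-o[2])/d[2]
def proj(p,X):
    c=R.from_quat(p['rotation']).inv().apply(np.array(X)-p['position']); return p['cx']+p['fx']*c[0]/-c[2], p['cy']-p['fy']*c[1]/-c[2]
def tri(a,b):
    (o1,d1),(o2,d2)=a,b; A=np.stack([d1,-d2],1); t=np.linalg.lstsq(A,o2-o1,rcond=None)[0]
    P,Q=o1+d1*t[0],o2+d2*t[1]; return (P+Q)/2,np.linalg.norm(P-Q)
E
python3 - <<'E'
from rig import bot, vision
import cv2,numpy as np
from h import *
for n in ("top","scene"):
    p=vision.camera_params(n); im=cv2.imread(f"pics/{n}0.png"); hsv=cv2.cvtColor(im,cv2.COLOR_BGR2HSV)
    H,S,V=cv2.split(hsv)
    blue=((H>105)&(H<125)&(S>150)).astype(np.uint8)
    k,l,st,c=cv2.connectedComponentsWithStats(blue); i=1+np.argmax(st[1:,4])
    cs,_=cv2.findContours((l==i).astype(np.uint8),cv2.RETR_EXTERNAL,cv2.CHAIN_APPROX_NONE)
    box=cv2.boxPoints(cv2.minAreaRect(max(cs,key=cv2.contourArea)))
    hull=cv2.convexHull(max(cs,key=cv2.contourArea)); print(n,'mat')
    ap=cv2.approxPolyDP(hull,8,True)[:,0]
    for q in ap: print(q,onplane(p,*q,4).round(0))
    msk=cv2.fillConvexPoly(np.zeros_like(H),hull,1)
    org=((H<14)&(S>150)&(V>90)).astype(np.uint8)
    k,l,st,c=cv2.connectedComponentsWithStats(org)
    for j in range(1,k):
        if st[j,4]>25: print('tag',c[j].round(1),st[j],onplane(p,*c[j],62).round(1))
    for th in (110,150,180):
      wh=((S<60)&(V>th)&(cv2.dilate(msk,np.ones((25,25)))>0)).astype(np.uint8)
      k,l,st,c=cv2.connectedComponentsWithStats(wh)
      for j in range(1,k):
        if 60<st[j,4]<1500: print('wh',th,c[j].round(1),st[j],onplane(p,*c[j],74).round(1))
    x,y=(215,180) if n=="top" else (130,110)
    cv2.imwrite(f"pics/{n}0c.png",cv2.resize(im[y:y+(110 if n=='top' else 240),x:x+(200 if n=='top' else 230)],None,fx=4 if n=='top' else 2.5,fy=4 if n=='top' else 2.5,interpolation=cv2.INTER_CUBIC))
E
```

```text
top mat
[368 222] [ 628. -212.    4.]
[335 254] [ 532. -124.    4.]
[268 282] [443.  54.   4.]
[220 282] [434. 185.   4.]
[222 214] [622. 198.   4.]
tag [270.8 133. ] [265 128  12  11  82] [849.8  76.   62. ]
tag [265.4 193. ] [259 188  12  10  59] [676.9  77.7  62. ]
tag [295.3 256.5] [290 251  12  12  96] [511.5 -13.9  62. ]
tag [350.2 259.1] [345 253  11  13  98] [ 515.  -157.6   62. ]
tag [241.5 261.1] [236 256  12  12 102] [489.7 125.5  62. ]
tag [179.3 280.2] [174 274  12  13  93] [429.2 282.   62. ]
tag [529.7 310.5] [ 495  288   65   46 1910] [ 416.7 -618.2   62. ]
wh 110 [214.  244.3] [208 202  21  93 949] [527.2 199.8  74. ]
wh 110 [273.8 206.7] [258 202  35  11 337] [638.2  51.6  74. ]
wh 110 [322.1 206.6] [302 202  42  11 364] [647.5 -76.1  74. ]
wh 110 [368.6 212.4] [348 202  33  39 326] [ 640.2 -199.5   74. ]
wh 110 [305.2 234. ] [294 222  26  25 421] [571.  -35.7  74. ]
wh 110 [356.9 235.6] [345 224  24  24 422] [ 576.3 -170.7   74. ]
wh 110 [247.9 235.6] [239 226  19  20 294] [556.  113.7  74. ]
wh 110 [280.2 288.6] [266 285  37  10 253] [426.   19.7  74. ]
wh 150 [30
[... 868 characters left out ...]
[270.2 192.1] [260 183  21  20 323] [558.4 110.3  74. ]
wh 110 [219.8 230.4] [215 223  12  13  72] [526.9 -49.   74. ]
wh 110 [239.7 238.7] [229 226  24  29 543] [577.3 -45.6  74. ]
wh 110 [181.3 275.5] [176 269  13  13  76] [ 531.4 -185.8   74. ]
wh 110 [203.5 285. ] [191 270  28  33 656] [ 583.1 -180.5   74. ]
wh 150 [270.2 191.2] [262 185  18  14 200] [556.9 112.8  74. ]
wh 150 [240.6 235.3] [229 226  24  22 384] [573.7 -36.8  74. ]
wh 150 [204.1 281.5] [192 270  26  26 480] [ 579.1 -173.3   74. ]
wh 150 [269.9 282.3] [267 270   9  24  88] [ 691.5 -106.5   74. ]
wh 180 [240.8 234.8] [230 226  23  21 348] [573.3 -35.2  74. ]
wh 180 [204.3 281.1] [192 270  26  25 440] [ 578.9 -172.3   74. ]
```

View pics/top0c.png

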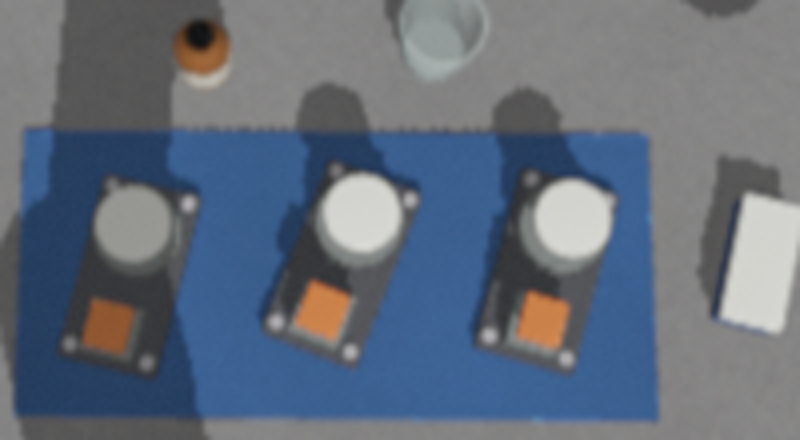

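View pics/scene0c.png

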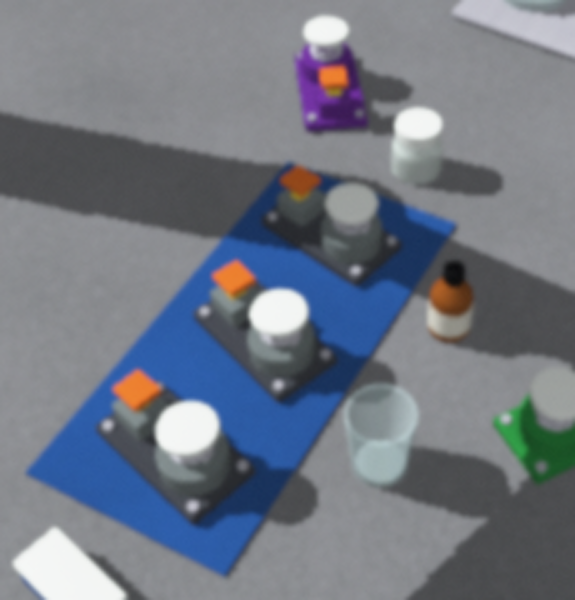

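```bash
python3 -m inch '[{"xyz":[0,0,0.8],"yaw":0,"hand":255},{"xyz":[0,0,0.8],"yaw":0,"hand":255}]'; python3 - <<'E'
from rig import bot, vision
import cv2
n="wrist"; im=vision.capture(n); cv2.imwrite(f"pics/w1.png",im[:,:,::-1])
print(bot.finger_overhang)
E
```

```text
time_s: 0.4
position: [232.2, -580.0, 500.2]
eef_rot: [0.982, 0.189, -0.0, -0.002]
contact_force: [0.8, -0.5, -0.2]
opening: 51.4
173.4
```

View pics/w1.png

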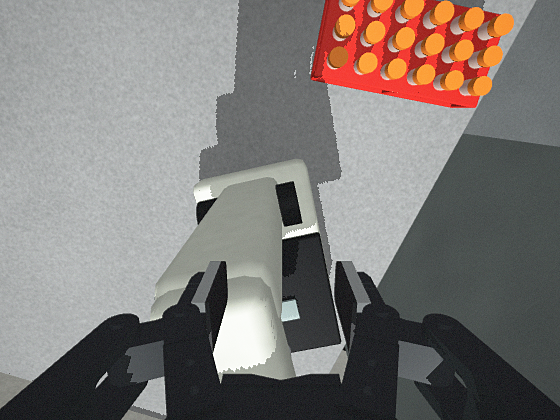

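```bash
python3 -m inch '[{"xyz":[0.4,0.85,0],"yaw":-0.4,"hand":255},{"xyz":[0.4,0.85,0],"yaw":-0.4,"hand":255},{"xyz":[0.4,0.85,0],"yaw":-0.4,"hand":255},{"xyz":[0.4,0.85,0],"yaw":-0.4,"hand":255},{"xyz":[0.4,0.85,0],"yaw":-0.4,"hand":255}]' | head -3
python3 -m inch '[{"xyz":[0.4,0.85,0],"yaw":-0.4,"hand":255},{"xyz":[0.4,0.85,0],"yaw":-0.4,"hand":255},{"xyz":[0.4,0.85,0],"yaw":-0.4,"hand":255},{"xyz":[0.4,0.85,0],"yaw":-0.4,"hand":255},{"xyz":[0.4,0.85,-0.2],"yaw":0,"hand":255}]'
```

```text
time_s: 1.08
position: [352.6, -323.5, 500.3]
eef_rot: [1.0, 0.014, 0.0, -0.0]
time_s: 1.7
position: [473.0, -68.5, 489.5]
eef_rot: [0.992, -0.124, 0.002, 0.0]
contact_force: [-0.0, -0.4, 0.2]
opening: 0.0
```

```bash
python3 - <<'E'
from rig import bot, vision
import cv2
from h import *
n="wrist"; p=vision.camera_params(n); im=vision.capture(n); cv2.imwrite(f"pics/w2.png",im[:,:,::-1])
import pickle; pickle.dump(p,open("w2.pkl","wb"))
print(p['position'])
for P in ((556,113,74),(573,-35.5,74),(579,-173,74),(490,125,62),(511,-14,62),(515,-158,62)): print(np.round(proj(p,P)))
E
```

```text
[547.3428032  -87.60497474 459.0423728 ]
[111. 146.]
[229.  97.]
[350.  58.]
[128. 198.]
[229. 155.]
[345. 121.]
```

View pics/w2.png

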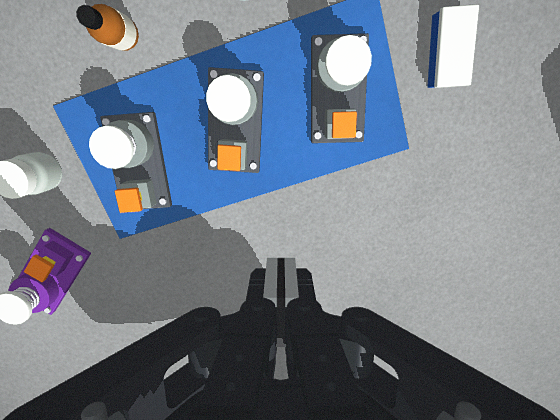

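```bash
python3 -m inch '[{"xyz":[0.345,0.755,-0.5],"yaw":0,"hand":255},{"xyz":[0.345,0.755,-0.5],"yaw":0,"hand":255},{"xyz":[0.345,0.755,-0.5],"yaw":0,"hand":255},{"xyz":[0.345,0.755,-0.5],"yaw":0,"hand":255},{"xyz":[0,0,-0.9],"yaw":0,"hand":255}]'
```

```text
time_s: 2.38
position: [557.4, 113.9, 315.5]
eef_rot: [0.993, -0.122, 0.003, -0.001]
contact_force: [-0.2, 0.1, -0.3]
opening: -0.0
```

```bash
python3 -m inch '[{"xyz":[0,0,-0.8],"yaw":0,"hand":255},{"xyz":[0,0,-0.2],"yaw":0,"hand":255},{"xyz":[0,0,0],"yaw":0,"hand":255}]'; python3 -m inch '[{"xyz":[0,0,-0.1],"yaw":0,"hand":255},{"xyz":[0,0,0],"yaw":0,"hand":255}]';
```

```text
time_s: 2.75
position: [555.1, 110.7, 254.4]
eef_rot: [0.992, -0.124, -0.001, 0.0]
contact_force: [0.7, 0.2, 0.2]
opening: 0.0
time_s: 3.0
position: [555.8, 110.8, 250.2]
eef_rot: [0.992, -0.124, 0.001, -0.0]
contact_force: [0.9, -0.2, 0.3]
opening: 0.3
```

```bash
for i in 1 2; do python3 -m inch '[{"xyz":[0,0,-0.05],"yaw":0,"hand":255},{"xyz":[0,0,0],"yaw":0,"hand":255}]'; done; python3 -m inch '[{"xyz":[0,0,-0.05],"yaw":0,"hand":255},{"xyz":[0,0,0],"yaw":0,"hand":255}]'
```

```text
time_s: 3.25
position: [555.6, 111.0, 246.4]
eef_rot: [0.992, -0.123, 0.001, -0.0]
contact_force: [0.8, -0.6, 1.1]
opening: -0.1
time_s: 3.5
position: [555.6, 110.9, 243.0]
eef_rot: [0.992, -0.123, 0.001, -0.0]
contact_force: [1.5, 0.4, 2.9]
opening: 0.1
time_s: 3.75
position: [555.5, 111.0, 239.9]
eef_rot: [0.992, -0.123, 0.001, -0.0]
contact_force: [1.7, 0.9, 3.5]
opening: 0.1
```

```bash
python3 -m inch '[{"xyz":[0,0,-0.05],"yaw":0,"hand":255},{"xyz":[0,0,0],"yaw":0,"hand":255}]'; python3 -m inch '[{"xyz":[0,0,0],"yaw":0,"hand":255}]';  python3 -c "
from rig import vision;import cv2
cv2.imwrite('pics/s3.png',vision.capture('scene')[:,:,::-1])
cv2.imwrite('pics/w3.png',vision.capture('wrist')[:,:,::-1])"
```

```text
time_s: 4.0
position: [555.5, 111.0, 236.9]
eef_rot: [0.992, -0.123, 0.001, -0.0]
contact_force: [1.5, -0.5, 4.6]
opening: 0.0
time_s: 4.12
position: [555.5, 111.0, 237.0]
eef_rot: [0.992, -0.123, 0.001, -0.0]
contact_force: [2.5, 0.5, 4.3]
opening: -0.3
```

View pics/w3.png

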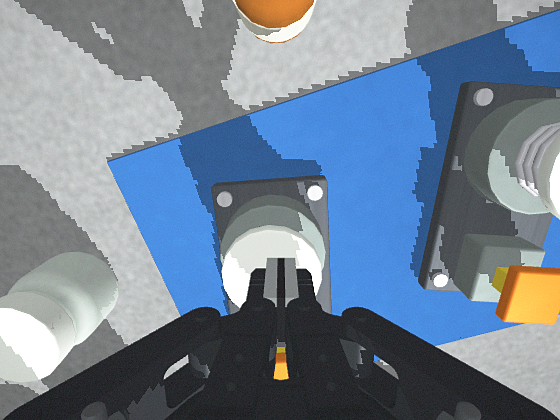

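View pics/s3.png

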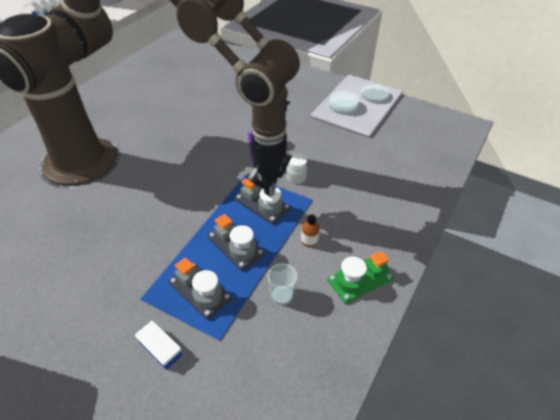

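Left pad pressed about 10 mm at about 4.4 N, which looks soft. The wrist view shows the fingertips on the pad at (280,270). I'll release it and go to the middle pad.

```bash
python3 -m inch '[{"xyz":[0,0,0.3],"yaw":0,"hand":255},{"xyz":[0,0,0.7],"yaw":0,"hand":255},{"xyz":[0,0,0],"yaw":0,"hand":255}]' ; python3 -m inch '[{"xyz":[0.1,-0.8,0],"yaw":0,"hand":255},{"xyz":[0.1,-0.8,0],"yaw":0,"hand":255},{"xyz":[0.1,-0.8,0],"yaw":0,"hand":255},{"xyz":[0,0,0],"yaw":0,"hand":255}]';python3 -c "
from rig import vision;import cv2
cv2.imwrite('pics/w4.png',vision.capture('wrist')[:,:,::-1])"
```

```text
time_s: 4.6
position: [555.7, 111.2, 299.9]
eef_rot: [0.992, -0.123, 0.002, -0.001]
contact_force: [-0.6, 0.1, 0.6]
opening: -0.4
time_s: 5.1
position: [572.1, -35.7, 295.5]
eef_rot: [0.992, -0.126, -0.002, 0.0]
contact_force: [-0.0, -0.3, 0.3]
opening: -0.2
```

View pics/w4.png

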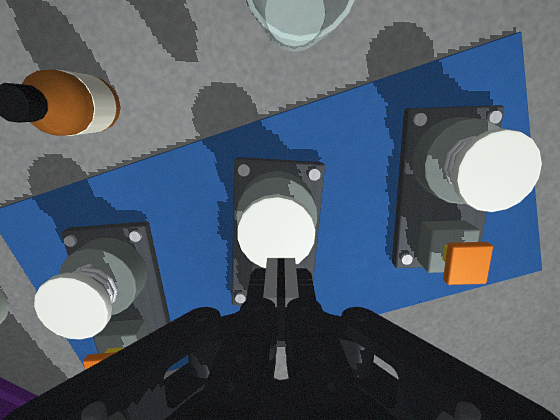

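The left pad is back up at (73,305), and the fingertips are over the middle pad at (277,230).

```bash
python3 -m inch '[{"xyz":[0,0,-0.6],"yaw":0,"hand":255},{"xyz":[0,0,-0.15],"yaw":0,"hand":255},{"xyz":[0,0,0],"yaw":0,"hand":255}]'|head -4; for i in 1; do python3 -m inch '[{"xyz":[0,0,-0.05],"yaw":0,"hand":255},{"xyz":[0,0,0],"yaw":0,"hand":255}]'; done;  python3 -m inch '[{"xyz":[0,0,-0.05],"yaw":0,"hand":255},{"xyz":[0,0,0],"yaw":0,"hand":255}]'
```

```text
time_s: 5.52
position: [572.1, -32.0, 250.5]
eef_rot: [0.992, -0.123, -0.002, -0.0]
contact_force: [-0.1, 0.3, 0.4]
time_s: 5.78
position: [573.5, -32.8, 249.5]
eef_rot: [0.992, -0.123, 0.001, -0.0]
contact_force: [0.2, 0.3, -0.6]
opening: -0.0
time_s: 6.02
position: [573.6, -33.1, 246.3]
eef_rot: [0.992, -0.124, 0.001, -0.0]
contact_force: [0.9, 0.6, 1.9]
opening: 0.2
```

```bash
python3 -m inch '[{"xyz":[0,0,-0.05],"yaw":0,"hand":255},{"xyz":[0,0,0],"yaw":0,"hand":255}]'|head -4; python3 -m inch '[{"xyz":[0,0,-0.05],"yaw":0,"hand":255},{"xyz":[0,0,0],"yaw":0,"hand":255}]'; python3 -m inch '[{"xyz":[0,0,0],"yaw":0,"hand":255}]'
```

```text
time_s: 6.28
position: [573.6, -33.1, 243.3]
eef_rot: [0.992, -0.124, 0.001, -0.0]
contact_force: [1.1, 1.6, 4.0]
time_s: 6.52
position: [573.7, -33.1, 240.5]
eef_rot: [0.992, -0.123, 0.001, -0.0]
contact_force: [0.5, 0.3, 7.2]
opening: 0.5
time_s: 6.65
position: [573.7, -33.1, 240.7]
eef_rot: [0.992, -0.123, 0.001, -0.0]
contact_force: [-0.4, 0.4, 6.1]
opening: 0.1
```

Middle spring is sound: about 6.8 mm at about 6.6 N. Next, the right one.

```bash
python3 -m inch '[{"xyz":[0,0,0.3],"yaw":0,"hand":255},{"xyz":[0,0,0.7],"yaw":0,"hand":255},{"xyz":[0,0,0],"yaw":0,"hand":255}]'|head -4 ; python3 -m inch '[{"xyz":[0.05,-0.8,0],"yaw":0,"hand":255},{"xyz":[0.05,-0.8,0],"yaw":0,"hand":255},{"xyz":[0,-0.75,0],"yaw":0,"hand":255},{"xyz":[0,0,0],"yaw":0,"hand":255}]';python3 -c "
from rig import vision;import cv2
cv2.imwrite('pics/w5.png',vision.capture('wrist')[:,:,::-1])"
```

```text
time_s: 7.02
position: [574.5, -33.4, 303.6]
eef_rot: [0.992, -0.123, 0.003, 0.0]
contact_force: [0.8, -0.7, -0.2]
time_s: 7.52
position: [578.2, -176.9, 298.8]
eef_rot: [0.992, -0.125, -0.001, 0.0]
contact_force: [0.3, 0.6, 0.6]
opening: -0.2
```

View pics/w5.png

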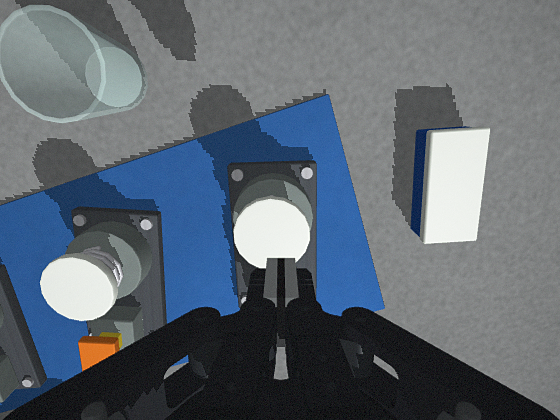

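The fingertips are over the right pad at (272,230), and the middle pad is back up at (80,286).

```bash
python3 -m inch '[{"xyz":[0,0.03,-0.6],"yaw":0,"hand":255},{"xyz":[0,0,-0.2],"yaw":0,"hand":255},{"xyz":[0,0,0],"yaw":0,"hand":255}]'|head -4; for i in 1; do python3 -m inch '[{"xyz":[0,0,-0.05],"yaw":0,"hand":255},{"xyz":[0,0,0],"yaw":0,"hand":255}]'; done;  python3 -m inch '[{"xyz":[0,0,-0.05],"yaw":0,"hand":255},{"xyz":[0,0,0],"yaw":0,"hand":255}]'
```

```text
time_s: 7.95
position: [578.2, -171.0, 250.1]
eef_rot: [0.992, -0.123, -0.002, -0.001]
contact_force: [0.4, 0.3, 0.0]
time_s: 8.2
position: [579.5, -172.2, 249.6]
eef_rot: [0.992, -0.123, 0.001, 0.0]
contact_force: [-0.1, -0.6, 0.0]
opening: -0.0
time_s: 8.45
position: [579.6, -172.4, 246.4]
eef_rot: [0.992, -0.124, 0.001, 0.0]
contact_force: [0.9, -0.5, 1.1]
opening: -0.0
```

```bash
python3 -m inch '[{"xyz":[0,0,-0.05],"yaw":0,"hand":255},{"xyz":[0,0,0],"yaw":0,"hand":255}]'|head -4; python3 -m inch '[{"xyz":[0,0,-0.05],"yaw":0,"hand":255},{"xyz":[0,0,0],"yaw":0,"hand":255}]'; python3 -m inch '[{"xyz":[0,0,0],"yaw":0,"hand":255}]'
```

```text
time_s: 8.7
position: [579.7, -172.4, 243.4]
eef_rot: [0.992, -0.123, 0.001, 0.0]
contact_force: [0.5, 0.7, 4.5]
time_s: 8.95
position: [579.7, -172.4, 240.7]
eef_rot: [0.992, -0.123, 0.001, 0.0]
contact_force: [0.6, 0.3, 6.8]
opening: 0.1
time_s: 9.07
position: [579.7, -172.4, 240.9]
eef_rot: [0.992, -0.123, 0.001, 0.0]
contact_force: [0.6, 0.3, 5.9]
opening: -0.0
```

Right spring is sound too (about 6.6 mm at about 6.3 N), so the left mount is the tired one. I'll go to its tag.

```bash
python3 -m inch '[{"xyz":[0,0,0.3],"yaw":0,"hand":255},{"xyz":[0,0,0.8],"yaw":0,"hand":255},{"xyz":[0,0,0],"yaw":0,"hand":255}]'|head -4 ; python3 -m inch '[{"xyz":[-0.25,0.8,0],"yaw":0,"hand":255},{"xyz":[-0.25,0.8,0],"yaw":0,"hand":255},{"xyz":[-0.25,0.8,0],"yaw":0,"hand":255},{"xyz":[-0.25,0.8,0],"yaw":0,"hand":255},{"xyz":[-0.25,0.8,0],"yaw":0,"hand":255}]'|head -3;python3 -m inch '[{"xyz":[-0.25,0.8,0],"yaw":0,"hand":255},{"xyz":[0,0.1,0],"yaw":0,"hand":255},{"xyz":[0,0,0],"yaw":0,"hand":255}]'; python3 -c "
from rig import vision;import cv2
cv2.imwrite('pics/w6.png',vision.capture('wrist')[:,:,::-1])"
```

```text
time_s: 9.45
position: [580.6, -172.9, 310.4]
eef_rot: [0.992, -0.123, 0.004, 0.001]
contact_force: [0.2, 0.0, 0.2]
time_s: 10.07
position: [502.5, 69.0, 304.8]
eef_rot: [0.992, -0.124, -0.001, 0.0]
time_s: 10.45
position: [488.6, 121.9, 305.2]
eef_rot: [0.992, -0.123, -0.001, 0.0]
contact_force: [0.1, -0.1, 0.4]
opening: 0.0
```

View pics/w6.png

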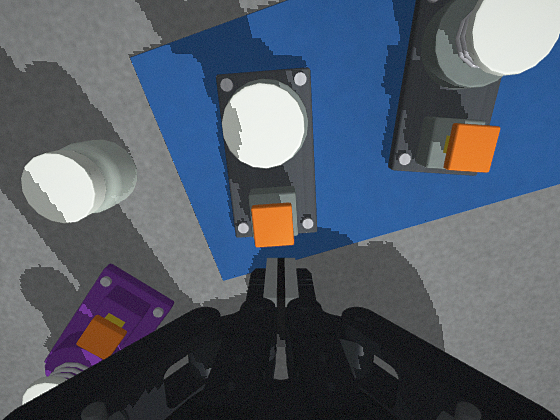

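The tag's face is at about (272,225), ahead of the fingertips as expected from perspective. I'll check that by ray.

```bash
python3 - <<'E'
from rig import bot, vision
import cv2
from h import *
p=vision.camera_params("wrist"); im=cv2.imread("pics/w6.png"); H,S,V=cv2.split(cv2.cvtColor(im,cv2.COLOR_BGR2HSV))
k,l,st,c=cv2.connectedComponentsWithStats(((H>5)&(H<22)&(S>180)&(V>200)).astype(np.uint8))
for j in range(1,k):
    if st[j,4]>200: print(c[j],st[j],onplane(p,*c[j],62))
s=bot.read_state(); z=R.from_quat(s['eef_rot']).as_matrix()[:,2]; print(s['position'], s['position']+173.4*z)
E
```

```text
[473.98685652 148.2803943 ] [ 449  125   51   47 1826] [508.28407656 -12.78884167  62.        ]
[272.8097166  226.28205128] [ 252  206   42   41 1482] [488.30630446 126.35189005  62.        ]
[488.98102265 121.28841185 305.28748704] [488.82558197 121.16046106 131.88760391]
```

```bash
python3 -m inch '[{"xyz":[0,0.04,-0.8],"yaw":0,"hand":255},{"xyz":[0,0,-0.2],"yaw":0,"hand":255},{"xyz":[0,0,0],"yaw":0,"hand":255}]'|head -4; python3 -m inch '[{"xyz":[0,0,-0.1],"yaw":0,"hand":255},{"xyz":[0,0,0],"yaw":0,"hand":255}]'
```

```text
time_s: 10.88
position: [488.8, 123.1, 244.7]
eef_rot: [0.992, -0.124, -0.001, 0.001]
contact_force: [0.9, 0.6, 1.1]
time_s: 11.12
position: [489.5, 124.0, 240.3]
eef_rot: [0.992, -0.124, 0.001, -0.0]
contact_force: [0.8, 0.1, -0.9]
opening: 0.2
```

```bash
python3 -m inch '[{"xyz":[0,0,-0.1],"yaw":0,"hand":255},{"xyz":[0,0,0],"yaw":0,"hand":255}]'|head -4; python3 -m inch '[{"xyz":[0,0,-0.1],"yaw":0,"hand":255},{"xyz":[0,0,0],"yaw":0,"hand":255}]'
```

```text
time_s: 11.38
position: [489.3, 124.2, 233.8]
eef_rot: [0.992, -0.123, 0.0, -0.0]
contact_force: [0.4, -0.0, 0.6]
time_s: 11.62
position: [489.0, 124.2, 227.3]
eef_rot: [0.992, -0.123, -0.0, 0.0]
contact_force: [-0.6, 0.1, 0.5]
opening: 0.0
```

```bash
python3 -m inch '[{"xyz":[0,0,-0.1],"yaw":0,"hand":255},{"xyz":[0,0,0],"yaw":0,"hand":255}]'
```

```text
time_s: 11.88
position: [489.2, 124.2, 221.5]
eef_rot: [0.992, -0.123, 0.0, -0.0]
contact_force: [-0.1, -0.6, 1.5]
opening: 0.0
```

```bash
python3 -c "
from rig import vision;import cv2
cv2.imwrite('pics/w7.png',vision.capture('wrist')[:,:,::-1])
cv2.imwrite('pics/s7.png',cv2.resize(vision.capture('scene')[120:320,130:330][:,:,::-1],None,fx=3,fy=3,interpolation=2))"
```

```text
(no output)
```

View pics/w7.png

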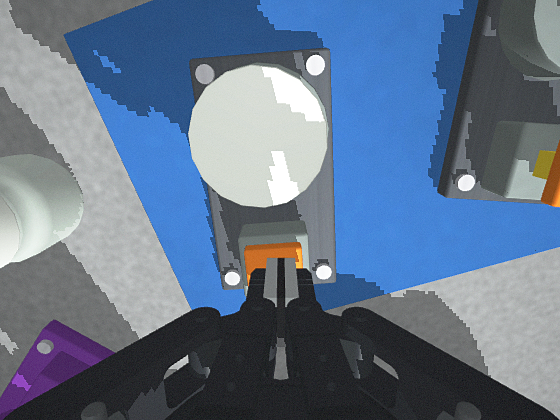

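View pics/s7.png

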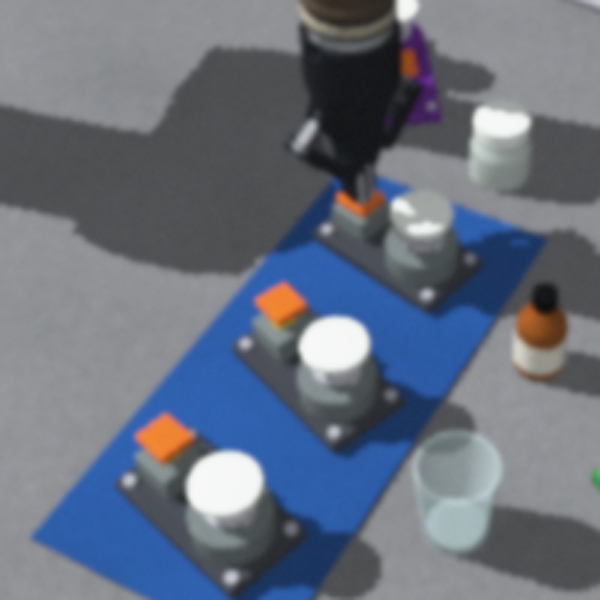

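The tag is almost down (orange at (272,256), flush near the housing). I'll press to the stop.

```bash
python3 -m inch '[{"xyz":[0,0,-0.04],"yaw":0,"hand":255},{"xyz":[0,0,0],"yaw":0,"hand":255}]'|head -4;  python3 -m inch '[{"xyz":[0,0,-0.03],"yaw":0,"hand":255},{"xyz":[0,0,0],"yaw":0,"hand":255}]'
```

```text
time_s: 12.22
position: [489.6, 124.2, 221.3]
eef_rot: [0.992, -0.123, -0.0, 0.0]
contact_force: [-5.1, -1.3, 17.1]
time_s: 12.48
position: [489.9, 124.3, 221.2]
eef_rot: [0.992, -0.123, -0.0, 0.0]
contact_force: [-8.3, -1.6, 28.2]
opening: 0.4
```

Hard stop at 14.2 mm of travel. Now I'll release and retreat.

```bash
python3 -m inch '[{"xyz":[0,0,0.1],"yaw":0,"hand":255},{"xyz":[0,0,0.3],"yaw":0,"hand":255},{"xyz":[0,0,0.8],"yaw":0,"hand":255},{"xyz":[0,0,0.9],"yaw":0,"hand":255},{"xyz":[-0.3,0,0.8],"yaw":0,"hand":255}]'; python3 -m inch '[{"xyz":[-0.8,0,0.3],"yaw":0,"hand":255},{"xyz":[-0.8,0,0.3],"yaw":0,"hand":255},{"xyz":[0,0,0],"yaw":0,"hand":255}]'; python3 - <<'E'
from rig import bot, vision
import cv2
from h import *
for n in ("top","scene","wrist"):
    p=vision.camera_params(n); im=vision.capture(n)[:,:,::-1].copy(); cv2.imwrite(f"pics/{n}8.png",im)
    H,S,V=cv2.split(cv2.cvtColor(im,cv2.COLOR_BGR2HSV))
    k,l,st,c=cv2.connectedComponentsWithStats(((H<(22 if n=='wrist' else 14))&(S>150)&(V>90)).astype(np.uint8))
    for j in range(1,k):
        if 25<st[j,4]<3000: print(n,'tag',c[j].round(1),onplane(p,*c[j],62).round(1),onplane(p,*c[j],48).round(1))
    for th in (150,):
      k,l,st,c=cv2.connectedComponentsWithStats(((S<60)&(V>th)).astype(np.uint8))
      for j in range(1,k):
        if n!='wrist' and 60<st[j,4]<700: print('wh',th,c[j].round(1),onplane(p,*c[j],74).round(1))
cv2.imwrite('pics/s8c.png',cv2.resize(cv2.imread('pics/scene8.png')[120:350,130:330],None,fx=2.6,fy=2.6,interpolation=2))
E
```

```text
time_s: 13.1
position: [471.6, 124.1, 394.1]
eef_rot: [0.992, -0.124, 0.001, -0.0]
contact_force: [0.6, 0.2, 0.8]
opening: 0.2
time_s: 13.48
position: [372.8, 124.2, 428.9]
eef_rot: [0.992, -0.123, 0.001, -0.001]
contact_force: [0.8, -0.2, -0.3]
opening: 0.1
top tag [270.8 132.6] [850.8  76.   62. ] [856.5  76.8  48. ]
top tag [265.6 192.9] [677.1  76.9  62. ] [680.6  77.7  48. ]
top tag [295.4 256.6] [511.4 -14.1  62. ] [512.8 -14.4  48. ]
top tag [350.2 259. ] [ 515.3 -157.4   62. ] [ 516.7 -159.6   48. ]
top tag [241.9 261.2] [489.6 124.4  62. ] [490.7 125.8  48. ]
top tag [179.  280.6] [428.  282.5  62. ] [428.3 285.9  48. ]
top tag [529.6 310.5] [ 416.6 -618.    62. ] [ 416.8 -626.1   48. ]
wh 150 [291.2 144.6] [814.9  17.1  74. ]
wh 150 [323.3 191.9] [687.7 -77.3  74. ]
wh 150 [305.1 233.3] [572.9 -35.3  74. ]
wh 150 [357.9 234.5] [ 579.3 -173.4   74. ]
wh 150 [195.8 236.3] [544.6 249.5  74. ]
wh 150 [248.1 236. ] [555.1 113.   74. ]
wh 150 [405.6 245.6] [ 558.8 -298.    74. ]
wh 150 [151.4 294.1] [389.3 345.7  74. ]
wh 150 [481.7 413.9] [ 165.  -484.5   74. ]
scene tag [263.2 
[... 366 characters left out ...]
. ]
wh 150 [18.8  7.1] [-839.   475.3   74. ]
wh 150 [115.8  12.3] [-476.2  641.5   74. ]
wh 150 [259.2 122.3] [386.5 330.   74. ]
wh 150 [294.7 163.6] [557.3 229.8  74. ]
wh 150 [269.7 191. ] [555.5 112.5  74. ]
wh 150 [240.6 235.3] [573.7 -36.7  74. ]
wh 150 [303.  237.1] [691.5  29.7  74. ]
wh 150 [ 13.6 251.9] [ 193.3 -323.7   74. ]
wh 150 [352.7 266.9] [815.8  13.7  74. ]
wh 150 [283.4 285.3] [717.8 -98.5  74. ]
wh 150 [204.1 281.6] [ 579.2 -173.4   74. ]
wh 150 [ 62.1 293. ] [ 360.1 -339.2   74. ]
wrist tag [389.5  14.2] [504.  -10.2  62. ] [506.2 -15.   48. ]
wrist tag [249.9  74.7] [486.1 126.1  62. ] [487.7 126.9  48. ]
wrist tag [121.1 173.7] [427.1 281.9  62. ] [426.2 289.3  48. ]
```

View pics/s8c.png

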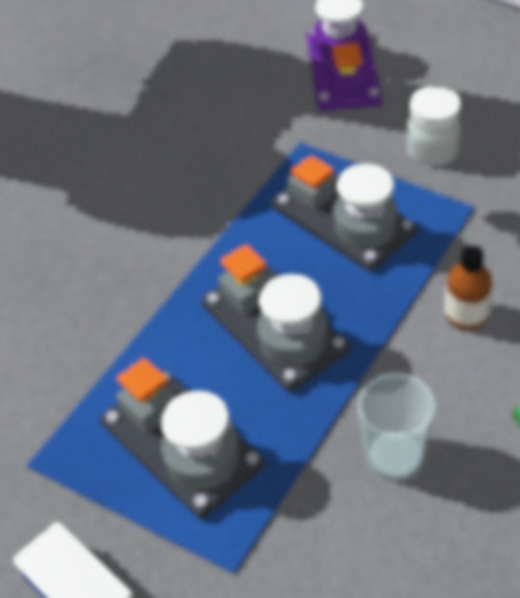

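View pics/wrist8.png

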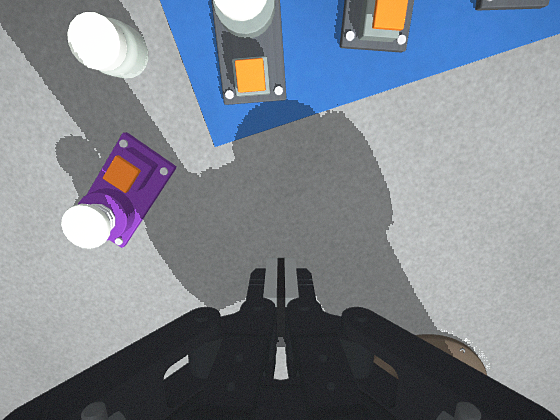

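The left tag now triangulates to the fully-down height (48 mm). The other two tags, all the pads and the loose objects have not moved. Handing in.

```bash
python3 -c "
from rig import bot
print(bot.hand_in(), bot.read_state()['time_s'])"
```

```text
the job is handed in; nothing more can be done
the job is handed in; nothing more can be done
```

The left mount is the soft one. I pushed its orange tag all the way down, let go, and handed the job in at about 14 s.

| Pad, in the order pressed | Press depth | Force |
|---|---|---|
| Left | about 10 mm | about 4.4 N (soft, roughly 3 mm per N) |
| Middle | about 7 mm | about 6.6 N (sound) |
| Right | about 7 mm | about 6.3 N (sound) |

I let each pad go before moving to the next.

**Tag:** It reached its hard stop after about 14 mm of travel. The wrist force peaked at about 28 N there, including about 8 N sideways.

**Last checks:** The top, scene and wrist views agree that the left tag is down, with its top about 48 mm above the work surface, and it stayed down. The other two tags are up, all three pads are back up, and the mounts and bottle are within about 1 mm of where they started. The jar, beaker and slide box look unmoved in the pictures. The arm is clear of everything, and no check failed or disagreed.

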